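Empty a grinding jar onto the sieve

ROBOT

A 7-joint arm with a two-finger parallel gripper is mounted at the origin on a cart in front of the work surface, level with it; the furniture and walls round the work are solid. World frame = base frame: x ahead of the robot, y to its left, z up, the work surface at z = 0. Lengths are in mm, angles in rad, forces in N, time in s.
With the tool pointing down it reaches from about 425 to 875 mm from the base axis. Payload 8.4 kg.
Tool frame: the origin (TCP) lies on the centre line of the jaws, within the pads' length; the fingertips stand 25 mm ahead of it and the grasp point (between the pads) lies 6 mm ahead of it; z points along the fingers, y is the line along which they close (so a half turn about z gives the same grasp; the last joint's range is limited). The gripper opens to 85 mm and grips with 20 to 120 N. Pads are 22 mm wide; open, the fingers measure 114 mm over their backs; the gripper's body (76 mm by 85 mm) begins 54 mm behind the grasp point. The pads swing forward as they close: fully open they stand 13 mm farther back than shut.
Start: joints at [-1.246, 0.333, 0.04, 1.465, -0.013, 1.343, -0.059], TCP at [267.296, 592.468, 256.308] pointing down, gripper open.
Joint ranges: [-2.58, 2.58], [-0.38, 2.09], [-1.3, 1.39], [0.25, 2.4], [-1.5, 4.64], [0.08, 2.09], [-2.65, 2.65]. Speed limits (rad/s): [2.22, 2.22, 2.79, 2.79, 3.14, 3.14, 3.14].

INTERFACE

Orientations are given as [roll, pitch, yaw] about the fixed x, y, z axes, in that order (R = Rz(yaw) Ry(pitch) Rx(roll)).
In Python, from rig import ctrl, cams, workorder gives the robot as it stands.
- The arm moves only by the tool arm_command, never from a script. Its argument "increments" is a list of rows, each a list of 2 entries, a list of its own where there are three numbers: the shift along the tool's x, y, z in units of 600 mm (1.0 is 600 mm), then the turn about the tool's z in units of 360 degrees (1.0 is 360 degrees). In form: [[[tx, ty, tz], twist], ...]. A call has 1 to 8 rows; each row shifts and turns the commanded pose from where the row before left it, along the tool's axes as they then stand; what a row does not reach is not made up. A row lasts 1/10 s, in which the tool goes at most 50 mm and 8.59 degrees, less where a joint would pass 70% of its speed; a pose out of reach is approached as far as the arm can. A call with a number of a shift or a turn outside -1 to 1 is refused whole. A call with a gripper value outside its range is refused whole. "jaw" is the opening in per cent of the stroke, from 0 (shut) to 100 (fully open), set as the call begins (left out, the last holds). The fingers move at their own pace and stop on an object; "newtons" is the grip in N (left out, the last holds). Time passes only in rows, so rows that do not move let the fingers close. It gives the time, the measured TCP pose, the force, the opening and the grip force at its end, in the units of the state.
- ctrl.state(): the state, without advancing time (a new reading comes with each control period).
- cams.grab_frame(name): name is "scene" or "top" or "wrist"; returns (picture, depth): 480x640x3 uint8, red, green, blue; 480x640 float32, mm along the optical axis (not along the pixel's ray), 0 where there is no reading.
- cams.camera_model(name): a dict with "fx", "fy", "cx", "cy" (pixels), "R" (3x3) and "t" (3): a world point X has camera coordinates R X + t. Camera axes: x right, y down, z forward; pixel columns grow to the right and rows downward; lengths in mm; the calibration is good to about 2 mm. A picture is of the moment at which its call begins: read the wrist's pose just before it. camera_model takes no time and is no camera call; for the wrist camera it gives the pose at the moment of the call.
- workorder.job_done(): hands the job in; it is judged then, once.
The state is a dict: "time": time; "joint_pos": joint angles; "qvel": joint speeds; "joint_torque": joint torques, N m; "tcp_pos": TCP position; "ee_rot": TCP orientation; "wrist_force": force on the tool from outside, world axes, zero at the start; "wrist_torque": the same for the moment, N m; "gripper_width": finger opening in mm; "finger_force": force on a finger pad.
Only numpy, scipy, OpenCV 4.12 (cv2) and the standard library are available. Lean on these libraries where they do the work, as an engineer would, in place of code of your own. Each camera call takes 0.05 s, during which the arm holds its last target. There are 200 camera calls.

TASK

The milling run is over: lift the lid off the steel grinding jar and lay it knob up on the blue mat, then pick up the jar and tip it over the brass sieve until all five white grinding balls lie in the sieve and none is spilt, and stand the empty jar upright in its round seat again. Set the jar and the lid down rather than drop them, and leave the sieve and everything else on the bench where it is.

Things in the scene. Friction and masses are not known exactly. Their poses are not given: they have to be found in the camera images.
- jar_mid (a point): centre of the grinding jar (half-way up its axis); z axis = the jar's axis, towards the mouth. Round steel jar, straight outside, 54 mm diameter, 64 mm tall, about 0.36 kg; starts upright in jar_seat, lid on. To tip it far enough, grip it across its sides a little above the middle with the tool leaning about 45 deg and swing the tool over to lean 45 deg the other way
- jar_mouth (a point): centre of the jar's mouth, on the axis, 32 mm from its centre; axes as jar_mid. The white-lined bore is 49 mm wide here and narrows to 36 mm at the inner floor, 10 mm above the underside (walls lean 7 deg), so the balls roll out only when the jar is tipped about 90 deg from upright
- jar_seat: fixed round aluminium seat of the jar, 88 mm wide and 14 mm tall, on the worktop; origin at the centre of its underside. In its top is a round recess 60 mm wide and 6 mm deep, floor at 8 mm above the origin, in which the jar stands with 3 mm of play all round; seated, the jar's centre is 40 mm above the origin
- lid_knob (a point): centre of the lid's knob; z axis along the knob, upward. Lid: bright metal disc 54 mm wide and 6 mm thick with a shallow register 44 mm wide and 5 mm deep beneath, which sits loose in the jar's mouth (2.5 mm play), and on top an upright black knob, 18 mm diameter and 28 mm tall. The knob's centre is 14 mm above the disc's top and 25 mm above the underside of the register; 0.12 kg
- lid_mat: fixed flat blue silicone mat, 80 x 80 mm, 3 mm thick; origin at the centre of its underside, on the worktop
- sieve: round brass test sieve standing on its pan, 150 mm wide (inside 145 mm), rim 50 mm above its underside, wire mesh 22 mm above its underside; origin at the centre of its underside; 0.9 kg, not fixed, may stand to the left or to the right of the jar
- blue_instrument: fixed tall blue cabinet instrument behind the work on the right, 330 mm deep, 270 mm wide, 480 mm tall, turned by its yaw; origin at the centre of its underside; keep the arm clear of it
- stereo_microscope: fixed white stereo microscope to the left of the work; origin at the worktop below its head's support, its head hangs within 0.2 m of there, roughly 0.1 to 0.45 m up, its flat base plate lies behind; keep the arm clear of it
- ball_0_center (a point): centre of a white ceramic grinding ball, 16 mm diameter; it starts inside the closed jar
- ball_1_center (a point): centre of a white ceramic grinding ball, 16 mm diameter; it starts inside the closed jar
- ball_2_center (a point): centre of a white ceramic grinding ball, 16 mm diameter; it starts inside the closed jar
- ball_3_center (a point): centre of a white ceramic grinding ball, 16 mm diameter; it starts inside the closed jar
- ball_4_center (a point): centre of a white ceramic grinding ball, 16 mm diameter; it starts inside the closed jar
- petri_dish: bystander, not to be moved: closed round petri dish, 92 mm wide, 15 mm tall; origin at its underside
- lab_timer: bystander, not to be moved: white digital timer, 38 x 70 mm, 51 mm tall; origin at its underside
- vial_red: bystander, not to be moved: sample vial with red cap, 16 mm wide, 47 mm tall; origin at its underside
- vial_blue: bystander, not to be moved: sample vial with blue cap, 16 mm wide, 47 mm tall; origin at its underside
- tweezers: bystander, not to be moved: pointed steel tweezers lying flat, 127 mm long, 10 mm tall; origin at its underside
- marker: bystander, not to be moved: marker pen with a green cap, 126 mm long, lying on the dark notebook; origin at its underside
There are look-alikes about, which are no part of the job. What is shaped like the jar_seat but green or orange is not meant.

How it is judged (in metres and radians):
On the way, in this order (a step that is already met when the one before it is completed fails the run):
1. the lid lies knob up on the blue mat, let go, while the balls are still in the jar (horizontal distance between lid_knob and lid_mat below 0.035 m and height (world z) of lid_knob below 0.034 m and angle between lid_knob's own z axis and vertical below 0.12 rad and contact force between the fingers and lid below 0.05 N), for 0.2 s.
2. all five balls lie in the sieve (horizontal distance between each of ball_0_center, ball_1_center, ball_2_center, ball_3_center, ball_4_center and sieve below 0.072 m and z of ball_0_center in the frame of sieve between 0.022 and 0.048 m and z of ball_1_center in the frame of sieve between 0.022 and 0.048 m and z of ball_2_center in the frame of sieve between 0.022 and 0.048 m and z of ball_3_center in the frame of sieve between 0.022 and 0.048 m and z of ball_4_center in the frame of sieve between 0.022 and 0.048 m), for 0.3 s.
At the end, for the whole second after the job is handed in: The jar stands upright (within 3 deg) in its seat, fully down (within 3.5 mm) and within 6 mm of the seat's centre; all five balls are inside the sieve; the lid lies flat, knob up, on the blue mat, its centre within 35 mm of the mat's; jar and lid are let go and at rest (all of step 2 and horizontal distance between lid_knob and lid_mat below 0.035 m and height (world z) of lid_knob below 0.034 m and angle between lid_knob's own z axis and vertical below 0.12 rad and horizontal distance between jar_mid and jar_seat below 0.006 m and z of jar_mid in the frame of jar_seat below 0.0435 m and angle between jar_mid's own z axis and vertical below 0.06 rad and linear speed of each of jar, lid below 0.02 m/s); the robot touches nothing.
It fails at once if a ball is spilt on the worktop or the floor (height (world z) of any of ball_0_center, ball_1_center, ball_2_center, ball_3_center, ball_4_center below 0.016 m).
It fails at once if the jar is let go more than 2 cm above its seat (z of jar_mid in the frame of jar_seat above 0.06 m and contact force between the fingers and jar below 0.02 N).
It fails at once if the lid is let go more than 2 cm above the mat or worktop, away from the jar (height (world z) of lid_knob above 0.048 m and horizontal distance between lid_knob and jar_mid above 0.05 m and contact force between the fingers and lid below 0.02 N).
It fails at once if the sieve is shifted by more than 2.5 cm (distance of sieve from where it was at the start of the episode above 0.025 m).
It fails at once if a bystander is moved by more than 3 cm (distance of any of petri_dish, lab_timer, vial_red, vial_blue, tweezers, marker from where it was at the start of the episode above 0.03 m).
It also fails if it takes over 64 s, if anything falls off the work surface, if the arm or the gripper's body presses on something with over 40 N, if the wrist force passes 120 N, or if a joint passes its speed limit or range.

## Working session

There is one attempt and no reset: what is moved stays moved. The work goes in short steps, Python scripts to look and compute and a tool call to move; the robot and the scene stay as the last step left them, time stands still between calls to the robot, and variables do not carry over. Pictures are saved under pics/ and viewed, at most 10 in all, crops included, and the job is handed in when it is done.

Besides the shell and the picture viewer there is one more tool, called after "Request:" by a JSON object that holds its "name" and its "arguments". arm_command: Moves the arm, as the interface text tells. Its arguments: {"type":"object","properties":{"increments":{"type":"array"},"jaw":{"type":"number"},"newtons":{"type":"number"}},"required":["increments"]}

```bash
mkdir -p pics; ls
python3 - <<'E'
from rig import ctrl,cams
import cv2,numpy as np
print(ctrl.state())
ims=[]
for n in("scene","top"):
    p,d=cams.grab_frame(n); cv2.imwrite(f"pics/{n}0.png",p[:,:,::-1]); np.savez(f"{n}0.npz",p=p,d=d)
    m=cams.camera_model(n); print(n,{k:np.round(v,3).tolist() for k,v in m.items()})
E
```

```text
pics
{'time': 0.0, 'joint_pos': array([-1.24617062,  0.33390444,  0.03985615,  1.46627325, -0.01341692,
        1.3432722 , -0.05851879]), 'qvel': array([ 0.00037813,  0.00036927,  0.0006133 ,  0.00066482, -0.00139222,
       -0.00186841, -0.00153092]), 'joint_torque': array([-4.33628702e-05, -6.58546400e+01,  1.36528306e+00, -4.05556190e+01,
        1.67408417e-02,  1.26132974e-02, -1.08404549e-05]), 'tcp_pos': array([267.15344293, 592.11361704, 255.42417716]), 'ee_rot': array([-3.14000352e+00,  8.59396217e-05,  2.71774382e+00]), 'wrist_force': array([0.80619794, 0.75482783, 0.2960066 ]), 'wrist_torque': array([ 0.03742235, -0.01134624,  0.01251223]), 'finger_force': 0.0, 'gripper_width': 85.33204404625741}
scene {'fx': 622.409, 'fy': 622.409, 'cx': 319.628, 'cy': 237.32, 'R': [[0.805, -0.593, 0.011], [-0.292, -0.412, -0.863], [0.516, 0.692, -0.505]], 't': [-457.334, 283.996, 1708.188]}
top {'fx': 466.114, 'fy': 466.114, 'cx': 312.405, 'cy': 239.585, 'R': [[0.011, -1.0, 0.003], [-0.984, -0.011, -0.18], [0.18, -0.001, -0.984]], 't': [60.452, 617.153, 1449.284]}
```

View pics/scene0.png

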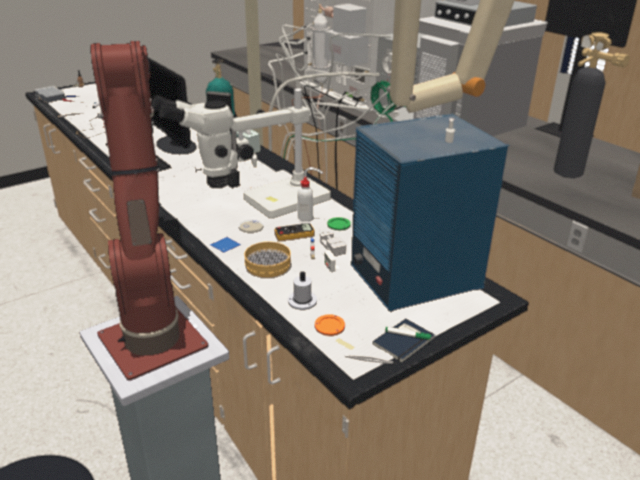

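View pics/top0.png

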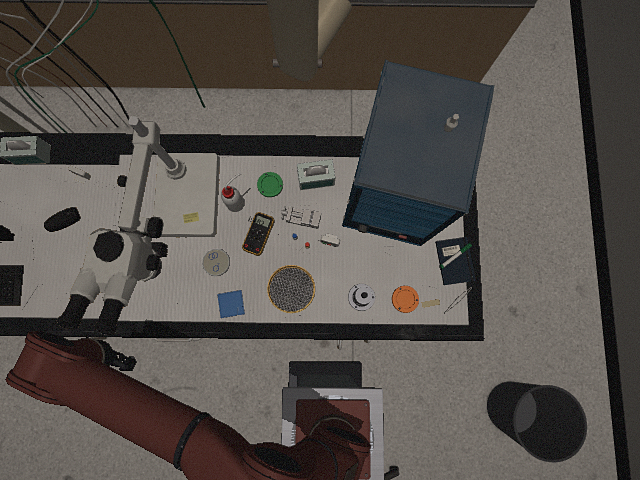

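In the top view the seated jar is at (362,296), the brass sieve at (291,288) and the blue mat at (231,304). In the scene view they are at (302,290), (268,260) and (226,243).

Things that could be mistaken for them in the top view:
- **Seat:** orange seat (405,298) and green seat (270,184). Both are the wrong colour, so the aluminium seat with the lidded jar at (362,296) is the one.
- **Sieve:** the petri dish (216,262) is also round, but it isn't brass.
- **Mat:** the notebook (455,260) and the blue cabinet are dark or large, so neither is the mat.

```bash
cat > h.py <<'E'
from rig import ctrl,cams
import cv2,numpy as np
def ray(n,u,v,m=None):
    m=m or cams.camera_model(n); R=np.array(m['R']);t=np.array(m['t'])
    return -R.T@t, R.T@np.array([(u-m['cx'])/m['fx'],(v-m['cy'])/m['fy'],1])
def onz(n,u,v,z,m=None):
    o,d=ray(n,u,v,m); return o+d*(z-o[2])/d[2]
def proj(n,X,m=None):
    m=m or cams.camera_model(n); c=np.array(m['R'])@X+np.array(m['t']); return np.array([m['fx']*c[0]/c[2]+m['cx'],m['fy']*c[1]/c[2]+m['cy']])
def blobs(mask,lo=30):
    n,l,s,c=cv2.connectedComponentsWithStats(mask.astype(np.uint8)); return [(s[i].tolist(),c[i].round(1).tolist()) for i in range(1,n) if s[i,4]>=lo]
E
python3 - <<'E'
from h import *
for n,box in(("top",(150,160,490,330)),("scene",(180,180,450,380))):
    p=np.load(n+"0.npz")['p']; x0,y0,x1,y1=box
    h=cv2.cvtColor(p,cv2.COLOR_RGB2HSV)
    sub=np.zeros(h.shape[:2],bool); sub[y0:y1,x0:x1]=1
    H,S,V=h[...,0],h[...,1],h[...,2]
    blue=sub&(H>100)&(H<120)&(S>140)&(V>110)
    brass=sub&(H>12)&(H<30)&(S>90)
    org=sub&(H>5)&(H<14)&(S>200)
    print(n,"blue",blobs(blue,60)); print("brass",blobs(brass,60))
    for nm,b,z in(("mat",blue,3),("brass",brass,50)):
        bb=max(blobs(b,60),key=lambda q:q[0][4]); print(nm,bb,onz(n,*bb[1],z).round(1))
        ys,xs=np.where(b); 
        k=cv2.connectedComponents(b.astype(np.uint8))[1]; lab=k[k>0]; L=np.bincount(lab).argmax(); ys,xs=np.where(k==L)
        P=np.array([onz(n,u,v,z)[:2] for u,v in zip(xs,ys)]); print("  world bbox",P.min(0).round(),P.max(0).round(),"mid",((P.min(0)+P.max(0))/2).round(1))
im=[]
p=np.load("top0.npz")['p'];im.append(cv2.resize(p[266:326,322:402],(400,300),interpolation=cv2.INTER_CUBIC))
p=np.load("scene0.npz")['p'];im.append(cv2.resize(p[260:320,262:342],(400,300),interpolation=cv2.INTER_CUBIC))
cv2.imwrite("pics/jar.png",np.hstack(im)[:,:,::-1])
E
```

```text
top blue []
brass [([183, 212, 16, 11, 125], [190.7, 217.2]), ([242, 212, 32, 44, 186], [259.0, 234.9]), ([267, 265, 48, 48, 325], [289.5, 286.0])]Traceback (most recent call last):
  File "<stdin>", line 12, in <module>
ValueError: max() iterable argument is empty
```

Run:
```python
from h import *
for n,box in(("top",(150,160,490,330)),("scene",(180,180,450,380))):
    p=np.load(n+"0.npz")['p']; x0,y0,x1,y1=box
    h=cv2.cvtColor(p,cv2.COLOR_RGB2HSV)
    sub=np.zeros(h.shape[:2],bool); sub[y0:y1,x0:min(x1,345)]=1
    H,S,V=[h[...,i] for i in range(3)]
    pt=(304,231) if n=="top" else (243,226); print(n,h[pt])
    blue=sub&(H>100)&(H<125)&(S>130)&(V>60)
    brass=sub&(H>12)&(H<30)&(S>90)
    for nm,b,z in(("mat",blue,3),("brass",brass,50)):
        k=cv2.connectedComponents(b.astype(np.uint8))[1]; 
        q=(304,231) if n=="top" else (243,226)
        L=k[q] if nm=="mat" else np.bincount(k[k>0]).argmax()
        ys,xs=np.where(k==L)
        P=np.array([onz(n,u,v,z)[:2] for u,v in zip(xs,ys)]); print(nm,len(P),"bbox",P.min(0).round(),P.max(0).round(),"mid",((P.min(0)+P.max(0))/2).round(1),"mean",P.mean(0).round(1),cv2.minAreaRect(P.astype(np.float32)))
m=cams.camera_model("top"); print("topcam",-np.array(m['R']).T@m['t'])
for n,u,v,z in(("top",362,296,106),("scene",302.5,276,106),("top",405,298,14),("top",216,262,15),("top",330,240,50),("top",295,237,47),("top",307,245,47),("top",457,300,10),("top",382,240,300),("top",350,225,0)): print(n,u,v,onz(n,u,v,z).round(1))
im=[]
p=np.load("top0.npz")['p'];im.append(cv2.resize(p[266:326,322:402],(400,300),interpolation=cv2.INTER_CUBIC))
p=np.load("scene0.npz")['p'];im.append(cv2.resize(p[260:320,262:342],(400,300),interpolation=cv2.INTER_CUBIC))
cv2.imwrite("pics/jar.png",np.hstack(im)[:,:,::-1])
```

```text
top [106 120 115]Traceback (most recent call last):
  File "<stdin>", line 15, in <module>
  File "h.py", line 7, in onz
    o,d=ray(n,u,v,m); return o+d*(z-o[2])/d[2]
        ~~~^^^^^^^^^
  File "h.py", line 4, in ray
    m=m or cams.camera_model(n); R=np.array(m['R']);t=np.array(m['t'])
           ~~~~~~~~~~~~~~~~~^^^
ValueError: time passes only in moves, steps and waits
```

```bash
python3 - <<'E'
import re
s=open('h.py').read().replace("def ray","M={}\ndef mod(n):\n    if n=='wrist': return cams.camera_model(n)\n    if n not in M: M[n]=cams.camera_model(n)\n    return M[n]\ndef ray",1).replace("m or cams.camera_model(n)","m or mod(n)")
open('h.py','w').write(s)
E
python3 - <<'E'
from h import *
for n,box in(("top",(150,160,490,330)),("scene",(180,180,450,380))):
    p=np.load(n+"0.npz")['p']; x0,y0,x1,y1=box
    h=cv2.cvtColor(p,cv2.COLOR_RGB2HSV)
    sub=np.zeros(h.shape[:2],bool); sub[y0:y1,x0:min(x1,345)]=1
    H,S,V=[h[...,i] for i in range(3)]
    blue=sub&(H>100)&(H<125)&(S>95)&(V>60)
    brass=sub&(H>12)&(H<30)&(S>90)
    for nm,b,z in(("mat",blue,3),("brass",brass,50)):
        k=cv2.connectedComponents(b.astype(np.uint8))[1]; 
        q=(304,231) if n=="top" else (243,226)
        L=k[q] if nm=="mat" else np.bincount(k[k>0]).argmax()
        ys,xs=np.where(k==L)
        P=np.array([onz(n,u,v,z)[:2] for u,v in zip(xs,ys)]); print(n,nm,len(P),"bbox",P.min(0).round(),P.max(0).round(),"mid",((P.min(0)+P.max(0))/2).round(1),"mean",P.mean(0).round(1),cv2.minAreaRect(P.astype(np.float32)))
m=mod("top"); print("topcam",-np.array(m['R']).T@m['t'])
for n,u,v,z in(("top",362,296,106),("scene",302.5,276,106),("top",405,298,14),("top",216,262,15),("top",330,240,50),("top",295,237,47),("top",307,245,47),("top",457,300,10),("top",382,240,300),("top",350,225,0)): print(n,u,v,onz(n,u,v,z).round(1))
im=[]
p=np.load("top0.npz")['p'];im.append(cv2.resize(p[266:326,322:402],(400,300),interpolation=cv2.INTER_CUBIC))
p=np.load("scene0.npz")['p'];im.append(cv2.resize(p[260:320,262:342],(400,300),interpolation=cv2.INTER_CUBIC))
cv2.imwrite("pics/jar.png",np.hstack(im)[:,:,::-1])
E
```

```text
top mat 570 bbox [368. 287.] [455. 374.] mid [411.5 330.5] mean [410.9 332. ] ((411.15863037109375, 331.769287109375), (78.20681762695312, 77.69590759277344), 10.294476509094238)
top brass 325 bbox [385.  60.] [534. 210.] mid [459.3 135.1] mean [466.9 138.5] ((459.2835693359375, 135.18711853027344), (149.13388061523438, 149.57302856445312), 0.6141439080238342)
scene mat 206 bbox [370. 298.] [447. 373.] mid [408.4 335.6] mean [409.  335.3] ((409.4898681640625, 335.6995544433594), (69.17243957519531, 68.37761688232422), 11.213193893432617)
scene brass 5841 bbox [  39. -426.] [248. 267.] mid [143.3 -79.8] mean [ 178.6 -138.8] ((144.31126403808594, -79.0302734375), (692.8452758789062, 208.41314697265625), 89.550048828125)
topcam [ 345.30475088   68.39615464 1536.56874407]
top 362 296 [433.9 -86.1 106. ]
scene 302.5 276 [ 426.5 -106.5  106. ]
top 405 298 [ 434.6 -235.7   14. ]
top 216 262 [545.5 383.3  15. ]
top 330 240 [616.8  10.1  50. ]
top 295 237 [626.  123.9  47. ]
top 307 245 [600.1  84.5  47. ]
top 457 300 [ 430.2 -405.6   10. ]
top 382 240 [ 572.7 -120.4  300. ]
top 350 225 [678.1 -59.1   0. ]
```

View pics/jar.png

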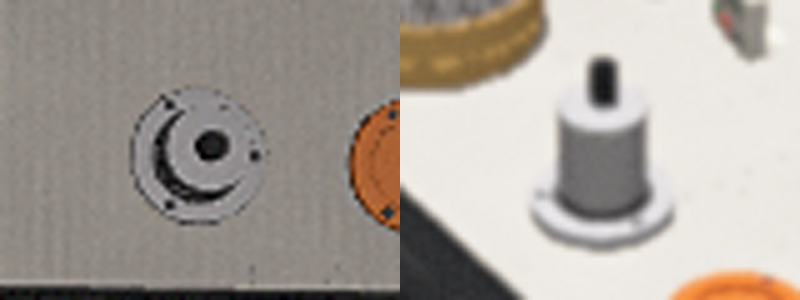

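The close crop shows the bare aluminium seat and the black-knobbed lid on the jar, so this is the right one. The knob's top is at about (363.8,295.0) in the top view and the seat's centre at about (361.4,296.8). I'll move out over the bench first.

Request:
{"name": "arm_command", "arguments": {"increments": [[[-0.066,-0.048,0],0],[[-0.066,-0.048,0],0],[[-0.066,-0.048,0],0],[[-0.066,-0.048,0],0],[[-0.066,-0.048,0],0],[[-0.066,-0.048,0],0],[[-0.066,-0.048,0],0],[[-0.066,-0.048,0],0]], "jaw": 100}}

```text
time: 0.9
tcp_pos: [461.8, 250.2, 256.2]
ee_rot: [-3.142, -0.0, 2.718]
wrist_force: [0.8, -0.0, -0.0]
gripper_width: 85.7
finger_force: 0.0
```

Run:
```python
from h import *
s=ctrl.state(); print({k:np.round(v,3).tolist() for k,v in s.items()})
print(onz("top",363.8,295,106),onz("scene",302.2,272,106),onz("top",361.4,296.8,14))
m=cams.camera_model("wrist"); print({k:np.round(v,3).tolist() for k,v in m.items()})
```

```text
{'time': 0.9, 'joint_pos': [-0.844, 0.074, 0.279, 1.779, -0.021, 1.291, 0.587], 'qvel': [0.528, -0.026, 0.423, 0.038, -0.023, -0.007, 0.952], 'joint_torque': [-4.352, -44.919, -0.858, -39.076, 0.051, 0.366, -2.063], 'tcp_pos': [461.792, 250.165, 256.187], 'ee_rot': [-3.142, -0.0, 2.718], 'wrist_force': [0.811, -0.041, -0.015], 'wrist_torque': [0.016, -0.069, 0.003], 'finger_force': 0.0, 'gripper_width': 85.68}
[436.96702725 -91.60184664 106.        ] [437.83854057 -88.8559922  106.        ] [436.95815111 -94.03865114  14.        ]
{'fx': 381.419, 'fy': 381.419, 'cx': 319.94, 'cy': 244.518, 'R': [[0.413, 0.911, -0.001], [0.862, -0.39, 0.324], [0.294, -0.134, -0.946]], 't': [-418.898, -342.738, 279.171]}
```

Before the lid I need to know what happens at the edge of reach, because the moves only shift and twist. A short test in free air will show it.

Request:
{"name": "arm_command", "arguments": {"increments": [[[0.045,-0.06,0],0],[[0.045,-0.06,0],0],[[0.045,-0.06,0],0],[[0.045,-0.06,0],0],[[0.045,-0.06,0],0],[[0,0,0],0]]}}

```text
time: 1.5
tcp_pos: [292.5, 157.0, 258.4]
ee_rot: [3.137, -0.001, 2.716]
wrist_force: [0.9, -1.9, 0.1]
gripper_width: 85.4
finger_force: 0.0
```

Request:
{"name": "arm_command", "arguments": {"increments": [[[0.045,-0.06,0],0],[[0.045,-0.06,0],0],[[0.045,-0.06,0],0],[[0,0,0],0]]}}

```text
time: 1.9
tcp_pos: [264.5, 144.4, 244.2]
ee_rot: [-3.111, -0.024, 2.719]
wrist_force: [0.8, -0.8, 0.9]
gripper_width: 85.2
finger_force: 0.0
```

Run:
```python
from h import *
s=ctrl.state(); print({k:np.round(v,3).tolist() for k,v in s.items()})
```

```text
{'time': 1.9, 'joint_pos': [-0.238, -0.369, -0.304, 2.171, -0.113, 1.365, 0.653], 'qvel': [-0.145, 0.007, 0.12, -0.026, 0.05, -0.014, -0.06], 'joint_torque': [3.574, -12.477, -0.266, -39.732, -0.971, 0.4, 0.97], 'tcp_pos': [264.549, 144.432, 244.199], 'ee_rot': [-3.111, -0.024, 2.719], 'wrist_force': [0.805, -0.792, 0.936], 'wrist_torque': [-0.022, -0.019, 0.007], 'finger_force': 0.0, 'gripper_width': 85.231}
```

The tool starts to lean once a joint reaches its limit. I'll push a bit further to see whether the lean builds up.

Request:
{"name": "arm_command", "arguments": {"increments": [[[0.045,-0.06,0],0],[[0.045,-0.06,0],0],[[0.045,-0.06,0],0],[[0.045,-0.06,0],0],[[0.045,-0.06,0],0],[[0.045,-0.06,0],0],[[0.045,-0.06,0],0],[[0.045,-0.06,0],0]]}}

```text
time: 2.7
tcp_pos: [181.3, 120.0, 195.2]
ee_rot: [-2.974, -0.157, 2.736]
wrist_force: [-0.4, 0.4, 1.4]
gripper_width: 85.0
finger_force: 0.0
```

Run:
```python
from h import *
s=ctrl.state(); print({k:np.round(v,3).tolist() for k,v in s.items()})
```

```text
{'time': 2.7, 'joint_pos': [-0.289, -0.378, -0.315, 2.296, -0.15, 1.436, 0.646], 'qvel': [1.903, -0.007, -1.603, 0.052, -0.413, 0.126, 0.583], 'joint_torque': [-22.219, -4.57, 17.118, -35.62, 2.488, 0.98, -2.575], 'tcp_pos': [181.312, 120.041, 195.22], 'ee_rot': [-2.974, -0.157, 2.736], 'wrist_force': [-0.396, 0.385, 1.449], 'wrist_torque': [0.115, -0.244, -0.045], 'finger_force': 0.0, 'gripper_width': 85.047}
```

The lean stays and builds up. That gives a way to do the pour: lean the tool about 50°, grip the jar, and twist half a turn about the tool's axis, which tips the jar about 100°. I'll do the lid first, with the small lean it has now. This helper works out the moves.

```bash
cat >> h.py <<'E'
from scipy.spatial.transform import Rotation as Ro
def rot(s): return Ro.from_euler('xyz',s['ee_rot']).as_matrix()
def info():
    s=ctrl.state(); R=rot(s); d=R[:,2]
    print("t",s['time'],"q",np.round(s['joint_pos'],2).tolist(),"tcp",np.round(s['tcp_pos'],1),"lean deg",np.degrees(np.arccos(-d[2])).round(1),"az of z_t",np.degrees(np.arctan2(d[1],d[0])).round(1),"y_t",R[:,1].round(3),"F",np.round(s['wrist_force'],1),"w",round(s['gripper_width'],1),"ff",round(s['finger_force'],1)); return s,R
def twist_level(R):
    # smallest twist about tool z (deg) making y_t horizontal
    a=np.degrees(np.arctan2(-R[2,1],-R[2,0])) # y' = cos a*y - sin a*x
    a=np.degrees(np.arctan2(R[2,1],R[2,0])); return (a+90)%180-90
def plan(target,twist,n,R=None,p=None):
    s=ctrl.state(); R=rot(s) if R is None else R; p=np.array(s['tcp_pos']) if p is None else p
    d=(np.array(target)-p)/n; rows=[]
    for i in range(n):
        rows.append([np.round(R.T@d/600,4).tolist(),round(twist/n/360,4)]); R=R@Ro.from_euler('z',twist/n,degrees=True).as_matrix()
    print("step mm",np.linalg.norm(d).round(1),rows if twist else rows[0]); return R
E
python3 - <<'E'
from h import *
s,R=info(); t=twist_level(R); print(t, (R@Ro.from_euler('z',t,degrees=True).as_matrix())[:,1])
plan([400,80,230],0,7)
for u,v,z in((362,230,0),(420,243,0),(345,225,0),(345,225,480),(408,243,480),(470,212,480)): print(u,v,onz("top",u,v,z).round(0))
E
```

```text
t 2.7 q [-0.29, -0.38, -0.32, 2.3, -0.15, 1.44, 0.65] tcp [181.3 120.  195.2] lean deg 13.1 az of z_t -156.0 y_t [ 0.365  0.916 -0.164] F [-0.4  0.4  1.4] w 85.0 ff 0.0
-46.45717301014303 [-4.06102468e-01  9.13827547e-01  5.39744497e-17]
step mm 32.1 [[-0.0497, 0.0089, -0.018], 0.0]
362 230 [661. -99.   0.]
420 243 [ 619. -293.    0.]
345 225 [678. -42.   0.]
345 225 [574.  -8. 480.]
408 243 [ 533. -153.  480.]
470 212 [ 608. -299.  480.]
```

Request:
{"name": "arm_command", "arguments": {"increments": [[[-0.0497,0.0089,-0.018],0],[[-0.0497,0.0089,-0.018],0],[[-0.0497,0.0089,-0.018],0],[[-0.0497,0.0089,-0.018],0],[[-0.0497,0.0089,-0.018],0],[[-0.0497,0.0089,-0.018],0],[[-0.0497,0.0089,-0.018],0],[[0,0,0],0]]}}

```text
time: 3.5
tcp_pos: [404.6, 72.0, 229.6]
ee_rot: [-2.968, -0.15, 2.716]
wrist_force: [-0.8, -0.1, -0.2]
gripper_width: 85.4
finger_force: 0.0
```

Run:
```python
from h import *
s,R=info(); t=twist_level(R); print(t)
plan([437,-92,200],t,7)
```

```text
t 3.5 q [-0.14, 0.03, -0.17, 1.89, 0.03, 1.44, 0.84] tcp [404.6  72.  229.6] lean deg 13.1 az of z_t -154.9 y_t [ 0.383  0.908 -0.171] F [-0.8 -0.1 -0.2] w 85.4 ff 0.0
-48.73891926541535
step mm 24.2 [[[-0.0239, -0.0313, 0.009], np.float64(-0.0193)], [[-0.02, -0.0339, 0.009], np.float64(-0.0193)], [[-0.0157, -0.0361, 0.009], np.float64(-0.0193)], [[-0.0112, -0.0378, 0.009], np.float64(-0.0193)], [[-0.0066, -0.0388, 0.009], np.float64(-0.0193)], [[-0.0018, -0.0393, 0.009], np.float64(-0.0193)], [[0.003, -0.0393, 0.009], np.float64(-0.0193)]]
```

Request:
{"name": "arm_command", "arguments": {"increments": [[[-0.024,-0.031,0.009],-0.0193],[[-0.02,-0.034,0.009],-0.0193],[[-0.0157,-0.036,0.009],-0.0193],[[-0.011,-0.038,0.009],-0.0193],[[-0.0066,-0.039,0.009],-0.0193],[[-0.002,-0.039,0.009],-0.0193],[[0.003,-0.039,0.009],-0.0193],[[0,0,0],0]]}}

```text
time: 4.3
tcp_pos: [433.5, -93.7, 199.1]
ee_rot: [3.141, -0.232, -2.703]
wrist_force: [0.2, 0.4, -0.0]
gripper_width: 85.2
finger_force: 0.0
```

Run:
```python
from h import *
s,R=info(); t=twist_level(R); print(t)
m=cams.camera_model("wrist"); p,d=cams.grab_frame("wrist"); np.savez("w1.npz",p=p,d=d,**m); cv2.imwrite("pics/w1.png",p[:,:,::-1])
print("pred knob",proj("wrist",np.array([437,-91,106]),m), "sieve",proj("wrist",np.array([459,135,50]),m))
```

```text
t 4.3 q [0.05, 0.1, -0.02, 1.89, 0.11, 1.36, 2.01] tcp [433.5 -93.7 199.1] lean deg 13.3 az of z_t -155.0 y_t [-0.425  0.905  0.001] F [ 0.2  0.4 -0. ] w 85.2 ff 0.0
0.1408334996663143
pred knob [320.84137393 302.90443704] sieve [569.9386147  429.75653978]
```

View pics/w1.png

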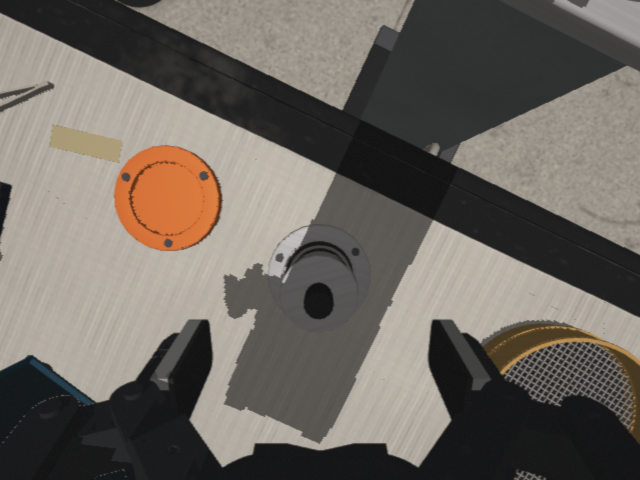

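The wrist view shows the knob at about (319,301) on the lid, the orange look-alike seat at (168,198) and the sieve at the right. I'll refine the knob and seat positions from this frame.

Run:
```python
from h import *
w=np.load("w1.npz"); m={k:w[k] for k in("fx","fy","cx","cy","R","t")}; p=w['p']
g=p.max(2); k=np.zeros(g.shape,np.uint8); k[265:335,290:350]=(g[265:335,290:350]<40)
for b in blobs(k,40): print(b)
def hull(c,zs,r):
    a=np.linspace(0,6.28,40); P=[proj("w",np.array([c[0]+r*np.cos(t),c[1]+r*np.sin(t),z]),m) for z in zs for t in a]; P=np.array(P); return P.min(0).round(1),P.max(0).round(1)
print("pred bbox knob",hull((437,-91),(78,106),9)); print("pred seat",hull((437,-91),(14,),44))
print("scale",proj("w",np.array([447,-91,106]),m)-proj("w",np.array([437,-91,106]),m),proj("w",np.array([437,-81,106]),m)-proj("w",np.array([437,-91,106]),m))
# depth cross-check of knob top, lid top, seat
d=w['d']
for u,v in((319,305),(319,300),(345,300),(340,310),(290,262)):
    o,r=ray("w",u,v,m); print(u,v,(o+r*d[v,u]).round(1))
```

```text
([304, 283, 29, 36, 828], [318.2, 300.8])
pred bbox knob (array([306.1, 279.7]), array([335.6, 317.3]))
pred seat (array([268.8, 224.1]), array([372.3, 326.4]))
scale [-6.93218403 14.53638194] [14.85373141  6.80914036]
319 305 [438.5 -91.5 106.8]
319 300 [435.6 -92.9 106.9]
345 300 [434.6 -73.9  78.1]
340 310 [442.2 -74.   78.5]
290 262 [ 438.1 -119.6    8.2]
```

Run:
```python
from h import *
plan([439.8,-90.9,107.8],0,6)
```

```text
step mm 15.3 [[-0.0075, -0.0005, 0.0244], 0.0]
```

Request:
{"name": "arm_command", "arguments": {"increments": [[[-0.0075,-0.0005,0.0244],0],[[-0.0075,-0.0005,0.0244],0],[[-0.0075,-0.0005,0.0244],0],[[-0.0075,-0.0005,0.0244],0],[[-0.0075,-0.0005,0.0244],0],[[-0.0075,-0.0005,0.0244],0],[[0,0,0],0],[[0,0,0],0]]}}

```text
time: 5.15
tcp_pos: [439.6, -89.0, 108.5]
ee_rot: [3.14, -0.231, -2.703]
wrist_force: [1.0, -0.6, 0.9]
gripper_width: 85.1
finger_force: 0.0
```

Request:
{"name": "arm_command", "arguments": {"increments": [[[0,0,0],0],[[0,0,0],0],[[0,0,0],0],[[0,0,0],0],[[0,0,0],0],[[0,0,0],0],[[0,0,0],0]], "jaw": 0, "newtons": 40}}

```text
time: 5.85
tcp_pos: [439.4, -90.0, 108.6]
ee_rot: [3.139, -0.23, -2.703]
wrist_force: [-0.9, -0.6, 5.0]
gripper_width: 16.6
finger_force: 39.1
```

Run:
```python
from h import *
s,R=info()
p=np.array(s['tcp_pos']); R=rot(s)
plan(p+[0,0,70],0,4)
```

```text
t 5.85 q [0.05, 0.2, -0.03, 1.97, 0.12, 1.18, 1.98] tcp [439.4 -90.  108.6] lean deg 13.2 az of z_t -155.4 y_t [-0.424  0.906  0.002] F [-0.9 -0.6  5. ] w 16.6 ff 39.1
step mm 17.5 [[0.0066, 0.0001, -0.0284], 0.0]
```

Request:
{"name": "arm_command", "arguments": {"increments": [[[0.0066,0,-0.0284],0],[[0.0066,0,-0.0284],0],[[0.0066,0,-0.0284],0],[[0.0066,0,-0.0284],0],[[0,0,0],0]]}}

```text
time: 6.35
tcp_pos: [440.5, -90.1, 179.8]
ee_rot: [3.141, -0.227, -2.703]
wrist_force: [0.4, -0.3, -2.0]
gripper_width: 16.4
finger_force: 39.1
```

Run:
```python
from h import *
s,R=info()
plan([420,120,178],0,7); plan([412,332.5,170],0,7,R,np.array([420,120,178]))
for u,v,z in((108,246,300),(158,250,250),(115,310,350),(75,310,350),(155,228,250)): print(onz("top",u,v,z).round())
```

```text
t 6.35 q [0.06, 0.12, -0.03, 1.9, 0.11, 1.32, 2.0] tcp [440.5 -90.1 179.8] lean deg 13.0 az of z_t -155.1 y_t [-0.424  0.906  0.001] F [ 0.4 -0.3 -2. ] w 16.4 ff 39.1
step mm 30.2 [[-0.0165, 0.0474, -0.0033], 0.0]
step mm 30.4 [[-0.0197, 0.0466, -0.0026], 0.0]
[548. 616. 300.]
[547. 498. 250.]
[377. 562. 350.]
[376. 662. 350.]
[609. 511. 250.]
```

Request:
{"name": "arm_command", "arguments": {"increments": [[[-0.0165,0.0474,-0.0033],0],[[-0.0165,0.0474,-0.0033],0],[[-0.0165,0.0474,-0.0033],0],[[-0.0165,0.0474,-0.0033],0],[[-0.0165,0.0474,-0.0033],0],[[-0.0165,0.0474,-0.0033],0],[[-0.0165,0.0474,-0.0033],0]]}}

```text
time: 7.05
tcp_pos: [418.3, 121.3, 175.3]
ee_rot: [3.139, -0.231, -2.703]
wrist_force: [1.0, 0.7, -1.8]
gripper_width: 16.8
finger_force: 39.2
```

Request:
{"name": "arm_command", "arguments": {"increments": [[[-0.0197,0.0466,-0.0026],0],[[-0.0197,0.0466,-0.0026],0],[[-0.0197,0.0466,-0.0026],0],[[-0.0197,0.0466,-0.0026],0],[[-0.0197,0.0466,-0.0026],0],[[-0.0197,0.0466,-0.0026],0],[[-0.0197,0.0466,-0.0026],0],[[0,0,0],0]]}}

```text
time: 7.85
tcp_pos: [409.1, 336.7, 167.1]
ee_rot: [3.136, -0.231, -2.697]
wrist_force: [-0.9, 0.1, -1.0]
gripper_width: 16.5
finger_force: 39.2
```

Run:
```python
from h import *
s,R=info()
plan([412,332.5,46],0,8)
```

```text
t 7.85 q [-0.44, 0.34, -0.35, 1.68, 0.03, 1.36, 1.22] tcp [409.1 336.7 167.1] lean deg 13.3 az of z_t -155.8 y_t [-0.429  0.903  0.005] F [-0.9  0.1 -1. ] w 16.5 ff 39.2
step mm 15.2 [[-0.0059, -0.0012, 0.0245], 0.0]
```

Request:
{"name": "arm_command", "arguments": {"increments": [[[-0.0059,-0.0012,0.0245],0],[[-0.0059,-0.0012,0.0245],0],[[-0.0059,-0.0012,0.0245],0],[[-0.0059,-0.0012,0.0245],0],[[-0.0059,-0.0012,0.0245],0],[[-0.0059,-0.0012,0.0245],0],[[-0.0059,-0.0012,0.0245],0],[[-0.0059,-0.0012,0.0245],0]]}}

```text
time: 8.65
tcp_pos: [414.2, 328.1, 46.4]
ee_rot: [3.139, -0.23, -2.703]
wrist_force: [0.4, 0.1, -1.1]
gripper_width: 16.6
finger_force: 39.2
```

Request:
{"name": "arm_command", "arguments": {"increments": [[[0,0,0],0],[[0,0,0],0],[[0,0,0],0]]}}

```text
time: 8.95
tcp_pos: [414.4, 328.5, 48.2]
ee_rot: [3.139, -0.229, -2.703]
wrist_force: [0.1, 1.1, -0.8]
gripper_width: 16.5
finger_force: 40.2
```

Run:
```python
from h import *
s,R=info()
```

```text
t 8.95 q [-0.45, 0.46, -0.33, 1.78, 0.08, 1.14, 1.21] tcp [414.4 328.5  48.2] lean deg 13.1 az of z_t -155.5 y_t [-0.424  0.906  0.003] F [ 0.1  1.1 -0.8] w 16.5 ff 40.2
```

Request:
{"name": "arm_command", "arguments": {"increments": [[[-0.0005,0,0.0024],0],[[-0.0005,0,0.0024],0],[[0,0,0],0]]}}

```text
time: 9.25
tcp_pos: [414.1, 328.1, 44.8]
ee_rot: [3.139, -0.23, -2.703]
wrist_force: [-0.7, -0.8, -1.4]
gripper_width: 16.8
finger_force: 40.2
```

Run:
```python
from h import *
s,R=info()
```

```text
t 9.25 q [-0.45, 0.47, -0.33, 1.78, 0.08, 1.13, 1.21] tcp [414.1 328.1  44.8] lean deg 13.2 az of z_t -155.5 y_t [-0.424  0.906  0.002] F [-0.7 -0.8 -1.4] w 16.8 ff 40.2
```

Not touching the mat yet. I'll lower it another 1.5 mm and let go.

Request:
{"name": "arm_command", "arguments": {"increments": [[[-0.0005,0,0.002],0],[[0,0,0],0],[[0,0,0],0]]}}

```text
time: 9.55
tcp_pos: [414.3, 328.3, 44.0]
ee_rot: [3.139, -0.23, -2.703]
wrist_force: [-0.8, -0.2, 5.0]
gripper_width: 17.0
finger_force: 40.7
```

Request:
{"name": "arm_command", "arguments": {"increments": [[[0,0,0],0],[[0,0,0],0],[[0,0,0],0],[[0,0,0],0]], "jaw": 45}}

```text
time: 9.95
tcp_pos: [414.1, 328.1, 43.4]
ee_rot: [3.139, -0.23, -2.703]
wrist_force: [0.2, -0.1, -0.4]
gripper_width: 38.4
finger_force: 0.0
```

Run:
```python
from h import *
s,R=info(); p=np.array(s['tcp_pos'])
plan(p+[0,0,130],0,4)
plan([200,330,200],0,6,R,p+[0,0,130])
```

```text
t 9.95 q [-0.45, 0.47, -0.33, 1.78, 0.08, 1.13, 1.21] tcp [414.1 328.1  43.4] lean deg 13.2 az of z_t -155.5 y_t [-0.424  0.906  0.002] F [ 0.2 -0.1 -0.4] w 38.4 ff 0.0
step mm 32.5 [[0.0124, 0.0001, -0.0527], 0.0]
step mm 36.0 [[0.0539, 0.0257, 0.0051], 0.0]
```

Request:
{"name": "arm_command", "arguments": {"increments": [[[0.0124,0,-0.0527],0],[[0.0124,0,-0.0527],0],[[0.0124,0,-0.0527],0],[[0.0124,0,-0.0527],0]], "jaw": 100}}

```text
time: 10.35
tcp_pos: [414.0, 327.7, 174.7]
ee_rot: [3.139, -0.23, -2.703]
wrist_force: [-0.0, 0.1, -0.1]
gripper_width: 85.5
finger_force: 0.0
```

Request:
{"name": "arm_command", "arguments": {"increments": [[[0.064,0.03,-0.006],0],[[0.064,0.03,-0.006],0],[[0.064,0.03,-0.006],0],[[0.064,0.03,-0.006],0],[[0.064,0.03,-0.006],0],[[0.064,0.03,-0.006],0],[[0,0,0],0]]}}

```text
time: 11.05
tcp_pos: [165.4, 333.3, 248.9]
ee_rot: [3.138, -0.227, -2.697]
wrist_force: [0.0, -0.8, -0.8]
gripper_width: 85.2
finger_force: 0.0
```

```bash
cat >> h.py <<'E'
def push(R,az,mm,dz=0):
    a=np.radians(az); e=np.array([np.cos(a),np.sin(a),dz]); z=R[:,2]; e=e-(e@z)*z; e/=np.linalg.norm(e); print("push az",az,np.round(R.T@e*mm/600,4).tolist())
E
python3 - <<'E'
from h import *
s,R=info()
for az in(-105,-115,-125): push(R,az,45)
p,d=cams.grab_frame("top"); cv2.imwrite("pics/top1.png",cv2.resize(p[250:340,180:400],(660,270))[:,:,::-1]); np.savez("top1.npz",p=p,d=d)
E
```

```text
t 11.05 q [-0.56, -0.08, -0.51, 1.96, -0.18, 1.44, 0.99] tcp [165.4 333.3 248.9] lean deg 13.0 az of z_t -155.3 y_t [-0.43   0.903  0.003] F [ 0.  -0.8 -0.8] w 85.2 ff 0.0
push az -105 [0.0479, -0.0577, -0.0]
push az -115 [0.0572, -0.0485, -0.0]
push az -125 [0.0648, -0.0377, -0.0]
```

View pics/top1.png

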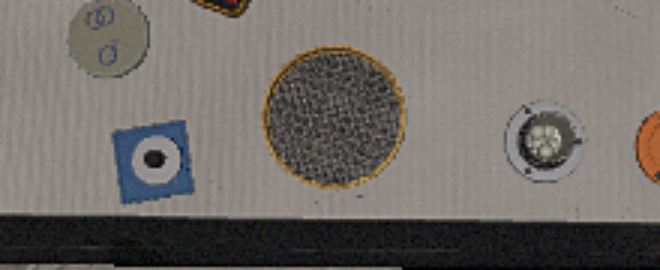

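The lid lies knob up near the middle of the mat, at crop (155,160), and the open jar shows its balls at (546,142). Now I'll build up the lean by pushing inward along the tool's lateral axis.

Request:
{"name": "arm_command", "arguments": {"increments": [[[0.0572,-0.0485,0],0],[[0.0572,-0.0485,0],0],[[0.0572,-0.0485,0],0],[[0.0572,-0.0485,0],0],[[0.0572,-0.0485,0],0],[[0.0572,-0.0485,0],0],[[0.0572,-0.0485,0],0],[[0.0572,-0.0485,0],0]]}}

```text
time: 11.9
tcp_pos: [107.6, 175.1, 255.0]
ee_rot: [-3.101, -0.333, -2.729]
wrist_force: [1.5, -0.7, 0.9]
gripper_width: 85.8
finger_force: 0.0
```

Run:
```python
from h import *
s,R=info()
for az in(-90,-105,-115,-125): push(R,az,45)
```

```text
t 11.9 q [-0.79, -0.38, -0.15, 2.2, -0.18, 1.63, 1.08] tcp [107.6 175.1 255. ] lean deg 19.2 az of z_t -149.3 y_t [-0.413  0.91  -0.038] F [ 1.5 -0.7  0.9] w 85.8 ff 0.0
push az -90 [0.0289, -0.0692, 0.0]
push az -105 [0.0456, -0.0596, 0.0]
push az -115 [0.0553, -0.0507, 0.0]
push az -125 [0.0635, -0.04, 0.0]
```

Request:
{"name": "arm_command", "arguments": {"increments": [[[0.029,-0.069,0],0],[[0.029,-0.069,0],0],[[0.029,-0.069,0],0],[[0.029,-0.069,0],0]]}}

```text
time: 12.3
tcp_pos: [128.4, 120.5, 252.2]
ee_rot: [-3.094, -0.393, -2.7]
wrist_force: [-0.7, 1.2, 1.1]
gripper_width: 85.4
finger_force: 0.0
```

Run:
```python
from h import *
s,R=info()
for az in(-70,-90,-105,-115,-125): push(R,az,45)
```

```text
t 12.3 q [-0.55, -0.38, -0.21, 2.22, -0.14, 1.69, 1.31] tcp [128.4 120.5 252.2] lean deg 22.7 az of z_t -147.6 y_t [-0.443  0.895 -0.044] F [-0.7  1.2  1.1] w 85.4 ff 0.0
push az -70 [0.0064, -0.0747, 0.0]
push az -90 [0.0303, -0.0686, 0.0]
push az -105 [0.0467, -0.0587, 0.0]
push az -115 [0.0564, -0.0495, 0.0]
push az -125 [0.0644, -0.0384, 0.0]
```

Run:
```python
from h import *
s,R=info()
plan([20,260,280],0,5)
```

```text
t 12.3 q [-0.55, -0.38, -0.21, 2.22, -0.14, 1.69, 1.31] tcp [128.4 120.5 252.2] lean deg 22.7 az of z_t -147.6 y_t [-0.443  0.895 -0.044] F [-0.7  1.2  1.1] w 85.4 ff 0.0
step mm 35.8 [[0.0154, 0.0572, -0.0064], 0.0]
```

Request:
{"name": "arm_command", "arguments": {"increments": [[[0.0154,0.0572,-0.0064],0],[[0.0154,0.0572,-0.0064],0],[[0.0154,0.0572,-0.0064],0],[[0.0154,0.0572,-0.0064],0],[[0.0154,0.0572,-0.0064],0]]}}

```text
time: 12.8
tcp_pos: [21.6, 261.6, 279.0]
ee_rot: [-3.088, -0.391, -2.715]
wrist_force: [1.1, -0.1, 0.1]
gripper_width: 85.3
finger_force: 0.0
```

Run:
```python
from h import *
s,R=info()
for az in(-70,-80,-90,-105,-115,-125): push(R,az,45)
```

```text
t 12.8 q [-0.66, -0.29, -0.53, 2.08, -0.36, 1.65, 0.89] tcp [ 21.6 261.6 279. ] lean deg 22.6 az of z_t -147.6 y_t [-0.432  0.901 -0.049] F [ 1.1 -0.1  0.1] w 85.3 ff 0.0
push az -70 [0.0054, -0.0748, 0.0]
push az -80 [0.0175, -0.0729, 0.0]
push az -90 [0.0293, -0.069, 0.0]
push az -105 [0.0459, -0.0593, 0.0]
push az -115 [0.0557, -0.0502, 0.0]
push az -125 [0.0639, -0.0393, 0.0]
```

Request:
{"name": "arm_command", "arguments": {"increments": [[[0.035,-0.066,0],0],[[0.035,-0.066,0],0],[[0.035,-0.066,0],0],[[0.035,-0.066,0],0],[[0.035,-0.066,0],0],[[0.035,-0.066,0],0],[[0.035,-0.066,0],0],[[0.035,-0.066,0],0]]}}

```text
time: 13.6
tcp_pos: [35.5, 147.8, 286.4]
ee_rot: [-3.0, -0.528, -2.736]
wrist_force: [-0.1, -0.0, 1.0]
gripper_width: 85.6
finger_force: 0.0
```

Run:
```python
from h import *
s,R=info()
for az in(-70,-80,-90,-105,-115,-125): push(R,az,45)
```

```text
t 13.6 q [-0.67, -0.38, -0.35, 2.19, -0.28, 1.84, 1.06] tcp [ 35.5 147.8 286.4] lean deg 31.2 az of z_t -140.9 y_t [-0.456  0.881 -0.122] F [-0.1 -0.   1. ] w 85.6 ff 0.0
push az -70 [0.0037, -0.0749, -0.0]
push az -80 [0.0153, -0.0734, -0.0]
push az -90 [0.027, -0.07, -0.0]
push az -105 [0.0442, -0.0606, -0.0]
push az -115 [0.0546, -0.0514, -0.0]
push az -125 [0.0635, -0.0398, -0.0]
```

Request:
{"name": "arm_command", "arguments": {"increments": [[[0.027,-0.07,0],0],[[0.027,-0.07,0],0],[[0.027,-0.07,0],0],[[0.027,-0.07,0],0],[[0.027,-0.07,0],0],[[0.027,-0.07,0],0],[[0.027,-0.07,0],0],[[0.027,-0.07,0],0]]}}

```text
time: 14.4
tcp_pos: [104.6, 27.8, 316.6]
ee_rot: [-2.958, -0.642, -2.754]
wrist_force: [0.6, 0.4, 0.5]
gripper_width: 85.6
finger_force: 0.0
```

Run:
```python
from h import *
s,R=info()
for az in(-70,-80,-90,-105,-115,-125,-140): push(R,az,45)
```

```text
t 14.4 q [-0.35, -0.38, -0.25, 2.18, -0.01, 1.99, 1.46] tcp [104.6  27.8 316.6] lean deg 38.0 az of z_t -140.6 y_t [-0.473  0.869 -0.146] F [0.6 0.4 0.5] w 85.6 ff 0.0
push az -70 [0.0024, -0.075, -0.0]
push az -80 [0.0134, -0.0738, -0.0]
push az -90 [0.0247, -0.0708, -0.0]
push az -105 [0.042, -0.0621, -0.0]
push az -115 [0.0531, -0.053, -0.0]
push az -125 [0.0628, -0.041, -0.0]
push az -140 [0.0726, -0.0187, -0.0]
```

Run:
```python
from h import *
s,R=info()
plan([-30,110,230],0,6)
```

```text
t 14.4 q [-0.35, -0.38, -0.25, 2.18, -0.01, 1.99, 1.46] tcp [104.6  27.8 316.6] lean deg 38.0 az of z_t -140.6 y_t [-0.473  0.869 -0.146] F [0.6 0.4 0.5] w 85.6 ff 0.0
step mm 30.0 [[0.0064, 0.041, 0.0278], 0.0]
```

Request:
{"name": "arm_command", "arguments": {"increments": [[[0.0064,0.041,0.0278],0],[[0.0064,0.041,0.0278],0],[[0.0064,0.041,0.0278],0],[[0.0064,0.041,0.0278],0],[[0.0064,0.041,0.0278],0],[[0.0064,0.041,0.0278],0]]}}

```text
time: 15.0
tcp_pos: [-22.5, 117.3, 226.1]
ee_rot: [-2.951, -0.65, -2.767]
wrist_force: [0.2, 0.4, -0.7]
gripper_width: 85.5
finger_force: 0.0
```

Run:
```python
from h import *
s,R=info()
for az in(-70,-80,-90,-105,-115,-125,-140): push(R,az,45)
```

```text
t 15.0 q [-0.73, -0.36, -0.39, 2.35, -0.37, 1.77, 1.01] tcp [-22.5 117.3 226.1] lean deg 38.6 az of z_t -140.9 y_t [-0.466  0.872 -0.15 ] F [ 0.2  0.4 -0.7] w 85.5 ff 0.0
push az -70 [0.0016, -0.075, 0.0]
push az -80 [0.0125, -0.074, 0.0]
push az -90 [0.0238, -0.0711, 0.0]
push az -105 [0.0411, -0.0627, 0.0]
push az -115 [0.0523, -0.0538, 0.0]
push az -125 [0.0622, -0.0419, 0.0]
push az -140 [0.0724, -0.0195, 0.0]
```

Request:
{"name": "arm_command", "arguments": {"increments": [[[0.038,-0.058,0.02],0],[[0.038,-0.058,0.02],0],[[0.038,-0.058,0.02],0],[[0.038,-0.058,0.02],0],[[0.038,-0.058,0.02],0],[[0.038,-0.058,0.02],0]]}}

```text
time: 15.6
tcp_pos: [7.2, 38.1, 245.5]
ee_rot: [-2.868, -0.761, -2.823]
wrist_force: [0.7, -0.8, 1.5]
gripper_width: 86.0
finger_force: 0.0
```

Run:
```python
from h import *
s,R=info()
for az in(-70,-80,-90,-105,-115,-125,-140): push(R,az,45)
```

```text
t 15.6 q [-0.69, -0.38, -0.22, 2.4, -0.2, 1.91, 1.16] tcp [  7.2  38.1 245.5] lean deg 45.8 az of z_t -139.6 y_t [-0.479  0.856 -0.195] F [ 0.7 -0.8  1.5] w 86.0 ff 0.0
push az -70 [-0.0017, -0.075, -0.0]
push az -80 [0.0084, -0.0745, -0.0]
push az -90 [0.0192, -0.0725, -0.0]
push az -105 [0.0369, -0.0653, -0.0]
push az -115 [0.0491, -0.0567, -0.0]
push az -125 [0.0604, -0.0444, -0.0]
push az -140 [0.0724, -0.0198, -0.0]
```

Request:
{"name": "arm_command", "arguments": {"increments": [[[0.03,-0.06,0.025],0],[[0.03,-0.06,0.025],0],[[0.03,-0.06,0.025],0],[[0.03,-0.06,0.025],0],[[0.03,-0.06,0.025],0],[[0.03,-0.06,0.025],0]]}}

```text
time: 16.2
tcp_pos: [71.8, -133.2, 264.9]
ee_rot: [-2.859, -0.838, -2.83]
wrist_force: [2.0, 0.8, -0.2]
gripper_width: 85.5
finger_force: 0.0
```

Run:
```python
from h import *
s,R=info(); print(twist_level(R))
for az in(-90,-105,-115,-125,-140): push(R,az,45)
```

```text
t 16.2 q [-0.03, -0.38, -0.19, 2.4, 0.32, 1.9, 1.8] tcp [  71.8 -133.2  264.9] lean deg 50.0 az of z_t -140.8 y_t [-0.492  0.85  -0.187] F [ 2.   0.8 -0.2] w 85.5 ff 0.0
-14.10133204627246
push az -90 [0.0176, -0.0729, -0.0]
push az -105 [0.0348, -0.0665, -0.0]
push az -115 [0.0472, -0.0583, -0.0]
push az -125 [0.0592, -0.046, -0.0]
push az -140 [0.0723, -0.0198, -0.0]
```

The lean is now 50.0°, so a half twist tips the jar 100°. Next I'll level the jaw line and go to the approach point behind and above the jar.

Run:
```python
from h import *
s,R=info(); p=np.array(s['tcp_pos'])
R2=plan([300,-60,240],-14.1,7)
```

```text
t 16.2 q [-0.03, -0.38, -0.19, 2.4, 0.32, 1.9, 1.8] tcp [  71.8 -133.2  264.9] lean deg 50.0 az of z_t -140.8 y_t [-0.492  0.85  -0.187] F [ 2.   0.8 -0.2] w 85.5 ff 0.0
step mm 34.4 [[[-0.0426, -0.0108, -0.0369], -0.0056], [[-0.0422, -0.0123, -0.0369], -0.0056], [[-0.0417, -0.0138, -0.0369], -0.0056], [[-0.0412, -0.0152, -0.0369], -0.0056], [[-0.0406, -0.0167, -0.0369], -0.0056], [[-0.04, -0.0181, -0.0369], -0.0056], [[-0.0394, -0.0195, -0.0369], -0.0056]]
```

Request:
{"name": "arm_command", "arguments": {"increments": [[[-0.0426,-0.011,-0.037],-0.0056],[[-0.042,-0.012,-0.037],-0.0056],[[-0.042,-0.014,-0.037],-0.0056],[[-0.041,-0.015,-0.037],-0.0056],[[-0.0406,-0.017,-0.037],-0.0056],[[-0.04,-0.018,-0.037],-0.0056],[[-0.039,-0.0195,-0.037],-0.0056],[[0,0,0],0]]}}

```text
time: 17.0
tcp_pos: [302.7, -57.6, 238.9]
ee_rot: [3.139, -0.873, -2.454]
wrist_force: [-0.2, -0.8, 0.2]
gripper_width: 85.3
finger_force: 0.0
```

Run:
```python
from h import *
s,R=info(); print(twist_level(R)); z=R[:,2]
T=np.array([438,-92,47])-6*z; print("T",T)
plan(T-110*z+[0,0,40],twist_level(R),7)
```

```text
t 17.0 q [-0.1, 0.19, -0.21, 1.94, 0.32, 1.84, 1.88] tcp [302.7 -57.6 238.9] lean deg 50.0 az of z_t -140.8 y_t [-0.633  0.774  0.002] F [-0.2 -0.8  0.2] w 85.3 ff 0.0
0.126325169259502
T [441.56206117 -89.09298419  50.85499408]
step mm 31.3 [[[-0.0404, -0.0268, -0.0195], np.float64(0.0001)], [[-0.0404, -0.0268, -0.0195], np.float64(0.0001)], [[-0.0404, -0.0268, -0.0195], np.float64(0.0001)], [[-0.0404, -0.0268, -0.0195], np.float64(0.0001)], [[-0.0404, -0.0268, -0.0195], np.float64(0.0001)], [[-0.0404, -0.0267, -0.0195], np.float64(0.0001)], [[-0.0404, -0.0267, -0.0195], np.float64(0.0001)]]
```

Request:
{"name": "arm_command", "arguments": {"increments": [[[-0.0404,-0.0268,-0.0195],0],[[-0.0404,-0.0268,-0.0195],0],[[-0.0404,-0.0268,-0.0195],0],[[-0.0404,-0.0268,-0.0195],0],[[-0.0404,-0.0268,-0.0195],0],[[-0.0404,-0.0268,-0.0195],0],[[-0.0404,-0.0268,-0.0195],0],[[0,0,0],0]]}}

```text
time: 17.8
tcp_pos: [505.4, -37.4, 160.2]
ee_rot: [3.141, -0.875, -2.457]
wrist_force: [-2.1, -0.3, 0.4]
gripper_width: 85.5
finger_force: 0.0
```

Run:
```python
from h import *
s,R=info(); z=R[:,2]
m=cams.camera_model("wrist"); p,d=cams.grab_frame("wrist"); np.savez("w2.npz",p=p,d=d,**m); cv2.imwrite("pics/w2.png",p[:,:,::-1])
for c in((438,-92),(440,-92),(438,-94)): print("mouth pred",proj("w",np.array([*c,72.]),m).round(1))
a=np.linspace(0,6.28,60)
for r in(24.5,27): 
    P=np.array([proj("w",np.array([438+r*np.cos(t),-92+r*np.sin(t),72]),m) for t in a]); print("rim r",r,P.min(0).round(),P.max(0).round())
```

```text
t 17.8 q [-0.12, 0.64, -0.17, 1.48, 0.41, 1.86, 1.9] tcp [505.4 -37.4 160.2] lean deg 50.1 az of z_t -140.8 y_t [-0.632  0.775  0.   ] F [-2.1 -0.3  0.4] w 85.5 ff 0.0
mouth pred [319.5 262.8]
mouth pred [317.7 264.9]
mouth pred [317.2 261.2]
rim r 24.5 [284. 233.] [356. 296.]
rim r 27 [280. 230.] [359. 300.]
```

View pics/w2.png

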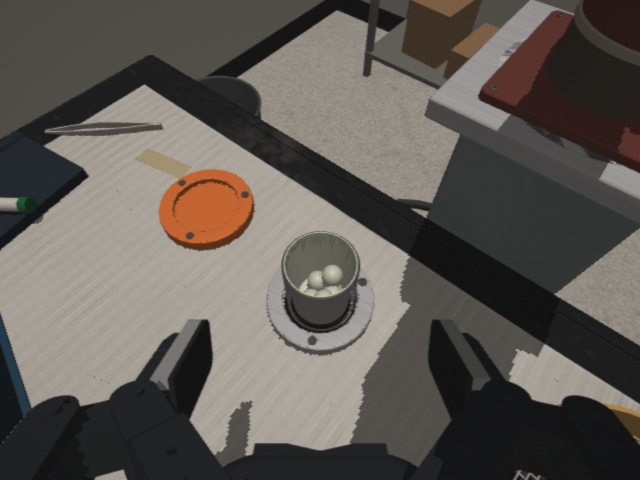

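The wrist view shows the open jar's rim at (281–359, 232–301), within a pixel or two of the prediction, with balls inside. I'll descend along the tool to the grasp.

Run:
```python
from h import *
s,R=info(); z=R[:,2]
plan(np.array([438.6,-91.8,47])-6*z,0,8)
```

```text
t 17.85 q [-0.12, 0.64, -0.17, 1.48, 0.41, 1.86, 1.9] tcp [504.2 -37.3 161.3] lean deg 50.1 az of z_t -140.8 y_t [-0.632  0.775  0.   ] F [ 0.5 -0.5  1. ] w 85.3 ff 0.0
step mm 17.1 [[-0.0069, -0.0002, 0.0277], 0.0]
```

Request:
{"name": "arm_command", "arguments": {"increments": [[[-0.0069,-0.0002,0.0277],0],[[-0.0069,-0.0002,0.0277],0],[[-0.0069,-0.0002,0.0277],0],[[-0.0069,-0.0002,0.0277],0],[[-0.0069,-0.0002,0.0277],0],[[-0.0069,-0.0002,0.0277],0],[[-0.0069,-0.0002,0.0277],0],[[-0.0069,-0.0002,0.0277],0]]}}

```text
time: 18.65
tcp_pos: [441.1, -89.1, 52.3]
ee_rot: [-3.14, -0.873, -2.458]
wrist_force: [-0.3, 0.0, 0.3]
gripper_width: 85.0
finger_force: 0.0
```

Request:
{"name": "arm_command", "arguments": {"increments": [[[0,0,0],0],[[0,0,0],0]]}}

```text
time: 18.85
tcp_pos: [442.0, -88.5, 52.9]
ee_rot: [-3.141, -0.873, -2.458]
wrist_force: [-0.0, 0.3, 0.1]
gripper_width: 85.3
finger_force: 0.0
```

Run:
```python
from h import *
s,R=info(); z=R[:,2]
plan(np.array([438.6,-91.8,47])-6*z,0,1)
```

```text
t 18.85 q [-0.07, 0.67, -0.15, 1.71, 0.44, 1.61, 1.85] tcp [442.  -88.5  52.9] lean deg 50.0 az of z_t -140.7 y_t [-0.632  0.775 -0.001] F [-0.   0.3  0.1] w 85.3 ff 0.0
step mm 2.1 [[-0.0026, -0.0007, 0.0023], 0.0]
```

Request:
{"name": "arm_command", "arguments": {"increments": [[[-0.0015,0,0.002],0],[[0,0,0],0],[[0,0,0],0],[[0,0,0],0],[[0,0,0],0],[[0,0,0],0]], "jaw": 0, "newtons": 80}}

```text
time: 19.45
tcp_pos: [442.9, -88.0, 51.7]
ee_rot: [-3.139, -0.872, -2.458]
wrist_force: [1.6, 2.4, 4.9]
gripper_width: 52.9
finger_force: 84.1
```

Run:
```python
from h import *
s,R=info()
p=np.array(s['tcp_pos']); plan(p+[0,0,90],0,5)
```

```text
t 19.45 q [-0.07, 0.67, -0.15, 1.71, 0.44, 1.61, 1.85] tcp [442.9 -88.   51.7] lean deg 49.9 az of z_t -140.6 y_t [-0.633  0.774 -0.001] F [1.6 2.4 4.9] w 52.9 ff 84.1
step mm 18.0 [[0.023, -0.0, -0.0193], 0.0]
```

Request:
{"name": "arm_command", "arguments": {"increments": [[[0.023,0,-0.0193],0],[[0.023,0,-0.0193],0],[[0.023,0,-0.0193],0],[[0.023,0,-0.0193],0],[[0.023,0,-0.0193],0],[[0,0,0],0]]}}

```text
time: 20.05
tcp_pos: [443.0, -88.4, 143.5]
ee_rot: [-3.137, -0.869, -2.46]
wrist_force: [0.9, 0.0, -5.4]
gripper_width: 53.5
finger_force: 85.1
```

```bash
cat >> h.py <<'E'
G_P=np.array([442.9,-88.,51.7]); G_R=Ro.from_euler('xyz',[-3.139,-.872,-2.458]).as_matrix()
MID_T=G_R.T@(np.array([438.6,-92,40])-G_P); AX_T=G_R.T@np.array([0,0,1.])
E
python3 - <<'E'
from h import *
s,R=info(); p=np.array(s['tcp_pos'])
print("mid now",p+R@MID_T,"axis",R@AX_T)
R2=R@Ro.from_euler('z',180,degrees=True).as_matrix(); ax=R2@AX_T; off=R2@(MID_T+32*AX_T); print("final axis",ax,"off",off)
ex=np.array([ax[0],ax[1]])/np.hypot(ax[0],ax[1]); mo=np.array([459,135])-22*ex
T=np.array([*(mo-off[:2]),0]); T[2]=105-(R2@MID_T)[2]; print("T",T, "start mid",T+R@MID_T)
for f in(60,90,120,150,180):
    Rf=R@Ro.from_euler('z',f,degrees=True).as_matrix(); a=Rf@AX_T; print(f,"tip",np.degrees(np.arccos(a[2])).round(1),"mouth",(T+Rf@(MID_T+32*AX_T)).round(0))
plan(T+[0,0,10],0,8)
E
```

```text
t 20.05 q [-0.06, 0.54, -0.16, 1.68, 0.43, 1.74, 1.91] tcp [443.  -88.4 143.5] lean deg 49.8 az of z_t -140.6 y_t [-0.633  0.774 -0.003] F [ 0.9  0.  -5.4] w 53.5 ff 85.1
mid now [438.77972671 -92.34568882 131.83298996] axis [-2.96924489e-03 -6.89614845e-04  9.99995354e-01]
final axis [ 0.7624612   0.62439693 -0.16965079] off [14.48201151 12.32181209 -9.22086165]
T [427.49711155 108.73940217 108.79203633] start mid [423.22958832 104.74993536  97.07655938]
60 tip 45.0 mouth [417. 122. 122.]
90 tip 65.5 mouth [420. 128. 115.]
120 tip 83.0 mouth [427. 130. 107.]
150 tip 95.3 mouth [435. 127. 102.]
180 tip 99.8 mouth [442. 121. 100.]
step mm 24.9 [[-0.019, 0.0339, -0.0147], 0.0]
```

Request:
{"name": "arm_command", "arguments": {"increments": [[[-0.019,0.034,-0.0135],0],[[-0.019,0.034,-0.0135],0],[[-0.019,0.034,-0.0135],0],[[-0.019,0.034,-0.0135],0],[[-0.019,0.034,-0.0135],0],[[-0.019,0.034,-0.0135],0],[[-0.019,0.034,-0.0135],0],[[-0.019,0.034,-0.0135],0]]}}

```text
time: 20.85
tcp_pos: [422.2, 107.2, 111.9]
ee_rot: [-3.141, -0.873, -2.457]
wrist_force: [0.5, -0.7, -4.5]
gripper_width: 53.2
finger_force: 85.1
```

Request:
{"name": "arm_command", "arguments": {"increments": [[[0,0,0],0],[[0,0,0],0]]}}

```text
time: 21.05
tcp_pos: [422.3, 106.6, 112.0]
ee_rot: [-3.141, -0.874, -2.455]
wrist_force: [0.5, -1.6, -4.5]
gripper_width: 53.6
finger_force: 85.1
```

Run:
```python
from h import *
s,R=info(); p=np.array(s['tcp_pos']); print("mid",p+R@MID_T)
plan([427.5,108.7,109],0,1)
```

```text
t 21.05 q [-0.29, 0.64, -0.26, 1.6, 0.25, 1.79, 1.63] tcp [422.3 106.6 112. ] lean deg 50.0 az of z_t -140.7 y_t [-0.634  0.773 -0.   ] F [ 0.5 -1.6 -4.5] w 53.6 ff 85.1
mid [417.97119493 102.60500934 100.32609924]
step mm 6.4 [[-0.0096, -0.0028, -0.0036], 0.0]
```

Request:
{"name": "arm_command", "arguments": {"increments": [[[-0.0096,-0.0028,-0.0036],0.02],[[0,0,0],0.022],[[0,0,0],0.022],[[0,0,0],0.022],[[0,0,0],0.022],[[0,0,0],0.022],[[0,0,0],0.022],[[0,0,0],0.022]]}}

```text
time: 21.85
tcp_pos: [427.8, 107.3, 109.5]
ee_rot: [-2.326, -0.355, 2.571]
wrist_force: [-0.1, 1.2, -4.3]
gripper_width: 53.3
finger_force: 85.2
```

Request:
{"name": "arm_command", "arguments": {"increments": [[[0,0,0],0.022],[[0,0,0],0.022],[[0,0,0],0.022],[[0,0,0],0.022],[[0,0,0],0.015],[[0,0,0],0.012],[[0,0,0],0.012],[[0,0,0],0.012]]}}

```text
time: 22.65
tcp_pos: [427.8, 107.5, 109.6]
ee_rot: [-2.309, 0.303, 1.99]
wrist_force: [-0.3, 0.1, -4.2]
gripper_width: 53.2
finger_force: 85.3
```

Run:
```python
from h import *
s,R=info(); p=np.array(s['tcp_pos']); a=R@AX_T; print("tip",np.degrees(np.arccos(a[2])),"axis",a,"mouth",p+R@(MID_T+32*AX_T))
```

```text
t 22.65 q [-0.61, 0.65, 0.19, 1.61, 0.1, 1.74, -0.15] tcp [427.8 107.5 109.6] lean deg 50.0 az of z_t -140.8 y_t [ 0.705  0.072 -0.706] F [-0.3  0.1 -4.2] w 53.2 ff 85.3
tip 79.27503200483491 axis [0.08328034 0.97899597 0.18609479] mouth [425.08919533 128.44066245 109.60451317]
```

Request:
{"name": "arm_command", "arguments": {"increments": [[[0,0,0],0.01],[[0,0,0],0.01],[[0,0,0],0.01],[[0,0,0],0.01],[[0,0,0],0.01],[[0,0,0],0.01],[[0,0,0],0.01],[[0,0,0],0.01]]}}

```text
time: 23.45
tcp_pos: [427.8, 107.5, 109.6]
ee_rot: [-2.505, 0.645, 1.572]
wrist_force: [-0.4, -0.2, -4.6]
gripper_width: 53.5
finger_force: 85.3
```

Request:
{"name": "arm_command", "arguments": {"increments": [[[0,0,0],0.014],[[0,0,0],0.014],[[0,0,0],0.014],[[0,0,0],0.014],[[0,0,0],0.014],[[0,0,0],0.014],[[0,0,0],0.014],[[0,0,0],0.01]]}}

```text
time: 24.25
tcp_pos: [427.7, 107.6, 109.7]
ee_rot: [3.129, 0.873, 0.668]
wrist_force: [0.5, 0.9, -4.3]
gripper_width: 53.5
finger_force: 85.3
```

Request:
{"name": "arm_command", "arguments": {"increments": [[[0,0,0],0],[[0,0,0],0],[[0,0,0],0],[[0,0,0],0],[[0,0,0],0],[[0,0,0],0]]}}

```text
time: 24.85
tcp_pos: [427.7, 108.5, 109.5]
ee_rot: [3.134, 0.873, 0.675]
wrist_force: [0.7, -0.6, -2.8]
gripper_width: 53.3
finger_force: 85.3
```

Run:
```python
from h import *
s,R=info(); p=np.array(s['tcp_pos']); a=R@AX_T; print("tip",np.degrees(np.arccos(a[2])),"axis",a,"mouth",p+R@(MID_T+32*AX_T))
im=[]
for n in("top","wrist"):
    q,d=cams.grab_frame(n); im.append(q)
cv2.imwrite("pics/pour.png",np.hstack([cv2.resize(im[0][250:330,240:340],(375,300),interpolation=cv2.INTER_CUBIC),cv2.resize(im[1],(400,300))])[:,:,::-1])
```

```text
t 24.85 q [-0.82, 0.69, 0.47, 1.62, -0.01, 1.73, -1.2] tcp [427.7 108.5 109.5] lean deg 50.0 az of z_t -140.7 y_t [ 0.63  -0.777  0.005] F [ 0.7 -0.6 -2.8] w 53.3 ff 85.3
tip 99.9617270994844 axis [ 0.7645351   0.62093513 -0.1729903 ] mouth [442.23297468 120.7228156  100.26156739]
```

View pics/pour.png

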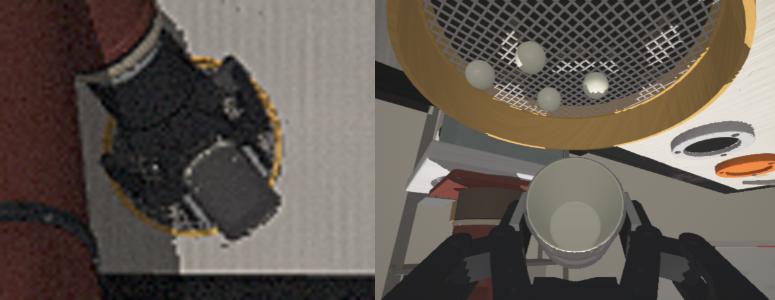

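The wrist view shows the jar empty, with four balls on the mesh at (480,75), (531,57), (549,100) and (596,83); the fifth must be outside this view. I'll untwist over the sieve and count again.

Request:
{"name": "arm_command", "arguments": {"increments": [[[0,0,0],-0.023],[[0,0,0],-0.023],[[0,0,0],-0.023],[[0,0,0],-0.023],[[0,0,0],-0.023],[[0,0,0],-0.023],[[0,0,0],-0.023],[[0,0,0],-0.023]]}}

```text
time: 25.75
tcp_pos: [427.7, 108.4, 109.5]
ee_rot: [-2.313, 0.315, 1.98]
wrist_force: [-0.1, 0.6, -4.0]
gripper_width: 53.2
finger_force: 85.3
```

Request:
{"name": "arm_command", "arguments": {"increments": [[[0,0,0],-0.023],[[0,0,0],-0.023],[[0,0,0],-0.023],[[0,0,0],-0.023],[[0,0,0],-0.023],[[0,0,0],-0.023],[[0,0,0],-0.023],[[0,0,0],-0.023]]}}

```text
time: 26.55
tcp_pos: [427.8, 108.2, 109.5]
ee_rot: [-2.42, -0.543, 2.787]
wrist_force: [-0.6, -0.3, -3.4]
gripper_width: 53.1
finger_force: 85.3
```

Request:
{"name": "arm_command", "arguments": {"increments": [[[0,0,0],-0.023],[[0,0,0],-0.023],[[0,0,0],-0.023],[[0,0,0],-0.023],[[0,0,0],-0.023],[[0,0,0],-0.016],[[0,0,0],0]]}}

```text
time: 27.25
tcp_pos: [427.8, 108.1, 109.4]
ee_rot: [-3.128, -0.873, -2.475]
wrist_force: [-0.2, 0.2, -2.9]
gripper_width: 53.2
finger_force: 85.2
```

Run:
```python
from h import *
s,R=info(); p=np.array(s['tcp_pos']); print(twist_level(R),"mid",p+R@MID_T,R@AX_T)
plan([435,20,144],0,4)
plan([443,-88,125],0,4,R,np.array([435,20,144]))
```

```text
t 27.25 q [-0.29, 0.66, -0.26, 1.59, 0.26, 1.79, 1.62] tcp [427.8 108.1 109.4] lean deg 50.0 az of z_t -140.7 y_t [-0.627  0.779 -0.009] F [-0.2  0.2 -2.9] w 53.2 ff 85.2
-0.6705985123866043 mid [423.50791155 104.04605384  97.70821077] [-0.00379363  0.0063184   0.99997284]
step mm 23.7 [[0.0241, -0.0306, 0.0068], 0.0]
step mm 27.5 [[0.0101, -0.0371, 0.0249], 0.0]
```

Request:
{"name": "arm_command", "arguments": {"increments": [[[0.0241,-0.0306,0.0068],-0.0019],[[0.0241,-0.0306,0.0068],0],[[0.0241,-0.0306,0.0068],0],[[0.0241,-0.0306,0.0068],0],[[0.01,-0.037,0.025],0],[[0.01,-0.037,0.025],0],[[0.01,-0.037,0.025],0],[[0.01,-0.037,0.025],0]]}}

```text
time: 28.05
tcp_pos: [444.1, -88.5, 123.4]
ee_rot: [-3.136, -0.873, -2.464]
wrist_force: [0.9, -0.3, -3.9]
gripper_width: 53.2
finger_force: 85.2
```

Request:
{"name": "arm_command", "arguments": {"increments": [[[0,0,0],0],[[0,0,0],0]]}}

```text
time: 28.25
tcp_pos: [443.8, -87.7, 123.5]
ee_rot: [-3.137, -0.873, -2.463]
wrist_force: [0.1, 0.1, -4.7]
gripper_width: 53.8
finger_force: 85.3
```

Run:
```python
from h import *
s,R=info(); p=np.array(s['tcp_pos']); print("mid",p+R@MID_T,R@AX_T)
q,d=cams.grab_frame("top"); q2,_=cams.grab_frame("scene")
cv2.imwrite("pics/after.png",np.hstack([cv2.resize(q[250:330,260:360],(500,400),interpolation=cv2.INTER_CUBIC),cv2.resize(q2[235:285,240:290],(300,400),interpolation=cv2.INTER_CUBIC)])[:,:,::-1])
plan(G_P+[0,0,20],0,4)
```

```text
t 28.25 q [-0.06, 0.57, -0.16, 1.69, 0.43, 1.72, 1.89] tcp [443.8 -87.7 123.5] lean deg 50.0 az of z_t -140.8 y_t [-0.63   0.777 -0.003] F [ 0.1  0.1 -4.7] w 53.8 ff 85.3
mid [439.47603481 -91.74499489 111.78060691] [1.87533878e-04 1.56836758e-03 9.99998753e-01]
step mm 13.0 [[-0.016, -0.0002, 0.0145], 0.0]
```

View pics/after.png

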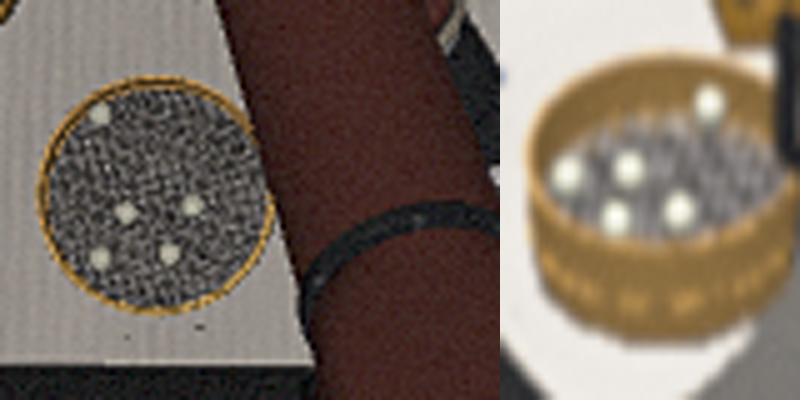

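All five balls lie in the sieve, at (100,115), (125,212), (192,205), (100,258) and (169,254) in the left crop. Now I'll lower the jar into its seat.

Request:
{"name": "arm_command", "arguments": {"increments": [[[-0.016,-0.0002,0.0145],0],[[-0.016,-0.0002,0.0145],0],[[-0.016,-0.0002,0.0145],0],[[-0.016,-0.0002,0.0145],0],[[0,0,0],0],[[0,0,0],0]]}}

```text
time: 28.95
tcp_pos: [442.7, -89.0, 71.4]
ee_rot: [-3.141, -0.874, -2.457]
wrist_force: [-0.3, 0.4, -3.1]
gripper_width: 53.4
finger_force: 85.3
```

Run:
```python
from h import *
s,R=info(); p=np.array(s['tcp_pos']); print("mid",p+R@MID_T,R@AX_T)
plan(G_P+[0,0,1.5],0,5)
```

```text
t 28.95 q [-0.06, 0.64, -0.16, 1.7, 0.44, 1.64, 1.86] tcp [442.7 -89.   71.4] lean deg 50.1 az of z_t -140.7 y_t [-0.633  0.775 -0.   ] F [-0.3  0.4 -3.1] w 53.4 ff 85.3
mid [438.35045133 -93.0324956   59.68660885] [2.16449444e-03 8.84048858e-05 9.99997654e-01]
step mm 3.6 [[-0.0048, 0.0002, 0.0037], 0.0]
```

Request:
{"name": "arm_command", "arguments": {"increments": [[[-0.0047,0.0003,0.0038],0],[[-0.0047,0.0003,0.0038],0],[[-0.0047,0.0003,0.0038],0],[[-0.0047,0.0003,0.0038],0],[[-0.0047,0.0003,0.0038],0],[[0,0,0],0],[[0,0,0],0]]}}

```text
time: 29.65
tcp_pos: [442.5, -88.1, 53.5]
ee_rot: [-3.14, -0.873, -2.458]
wrist_force: [-0.2, 1.3, -4.1]
gripper_width: 53.3
finger_force: 85.3
```

Run:
```python
from h import *
s,R=info(); p=np.array(s['tcp_pos']); print("mid",p+R@MID_T,R@AX_T)
plan(p-[0,0,1],0,1)
```

```text
t 29.65 q [-0.06, 0.67, -0.16, 1.71, 0.44, 1.61, 1.84] tcp [442.5 -88.1  53.5] lean deg 50.0 az of z_t -140.7 y_t [-0.633  0.775 -0.001] F [-0.2  1.3 -4.1] w 53.3 ff 85.3
mid [438.21025322 -92.09983543  41.83172119] [ 1.25579988e-03 -9.56170906e-05  9.99999207e-01]
step mm 1.0 [[-0.0013, 0.0, 0.0011], 0.0]
```

Another 2 mm down, checking the force, before I let go.

Request:
{"name": "arm_command", "arguments": {"increments": [[[-0.0013,0,0.0011],0],[[-0.0013,0,0.0011],0],[[0,0,0],0],[[0,0,0],0]]}}

```text
time: 30.05
tcp_pos: [442.6, -88.1, 51.7]
ee_rot: [-3.14, -0.873, -2.458]
wrist_force: [1.0, 0.7, -0.8]
gripper_width: 53.3
finger_force: 85.5
```

Request:
{"name": "arm_command", "arguments": {"increments": [[[0,0,0],0],[[0,0,0],0],[[0,0,0],0],[[0,0,0],0],[[0,0,0],0],[[0,0,0],0]], "jaw": 100}}

```text
time: 30.65
tcp_pos: [442.5, -88.1, 51.5]
ee_rot: [-3.14, -0.873, -2.458]
wrist_force: [0.3, 0.1, 0.2]
gripper_width: 85.2
finger_force: 0.0
```

Request:
{"name": "arm_command", "arguments": {"increments": [[[0.003,0,-0.03],0],[[0.003,0,-0.03],0],[[0.003,0,-0.03],0],[[0.003,0,-0.03],0],[[0.003,0,-0.03],0],[[0.003,0,-0.03],0],[[0.003,0,-0.03],0],[[0,0,0],0]]}}

```text
time: 31.45
tcp_pos: [512.4, -30.9, 143.2]
ee_rot: [-3.139, -0.87, -2.458]
wrist_force: [0.4, 0.0, 0.2]
gripper_width: 85.2
finger_force: 0.0
```

Run:
```python
from h import *
s,R=info()
m=cams.camera_model("wrist"); p,d=cams.grab_frame("wrist"); q,_=cams.grab_frame("top")
a=np.linspace(0,6.28,60)
P=np.array([proj("w",np.array([438+27*np.cos(t),-92+27*np.sin(t),72]),m) for t in a]); print("pred rim bbox",P.min(0).round(),P.max(0).round())
cv2.imwrite("pics/end.png",np.hstack([cv2.resize(p,(400,300)),cv2.resize(q[255:330,210:310],(400,300))])[:,:,::-1])
```

```text
t 31.45 q [-0.13, 0.67, -0.17, 1.46, 0.41, 1.84, 1.88] tcp [512.4 -30.9 143.2] lean deg 49.8 az of z_t -140.6 y_t [-0.633  0.774 -0.002] F [0.4 0.  0.2] w 85.2 ff 0.0
pred rim bbox [278. 204.] [360. 274.]
```

View pics/end.png

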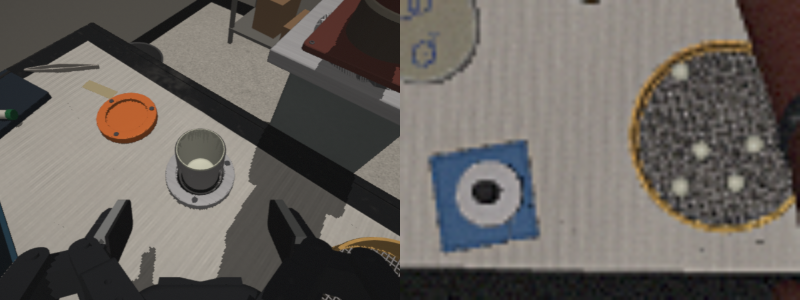

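The empty jar stands upright in its seat, with its rim where predicted (about 280–360, 205–275 in the full frame). The lid lies on the mat at (487,192), all five balls are in the sieve, and the arm touches nothing, so I'll hand in.

```bash
python3 -c "
from rig import workorder
print(workorder.job_done())"
```

```text
the job is handed in; nothing more can be done
None
```

I handed the job in after about 31 s of robot time: the lid lies knob up on the blue mat, all five balls are in the sieve, and the empty jar stands upright in its seat; the hand-in gave no verdict, so this is from the last camera views.

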